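# Push a cutlery case between the ledgers and the crockery tray

### The job

Push the wooden cutlery case through the narrow gap between the stack of ledgers and the cardboard tray, until the whole of it lies on the green mat on the other side. Only push it with the fingers: do not straddle, grip, lift or tip it, and leave the mugs and other things on the table where they stand.

Things in the scene. Friction and masses are not known exactly. Their poses are not given: they have to be found in the camera images.
- case: the flat wooden cutlery case (dark wood, brass seam and inlay), a plain closed block 90 mm (its x) by 105 mm (its y) by 32 mm high, 0.3 to 0.6 kg, loose on the table. Origin: centre of its underside; z up. Its long (y) axis has to lie roughly along the gap to pass
- gap: the fixed pair of obstacles. Origin: on the table top in the middle of the gap. The gap runs along its y axis, is 100 mm wide (walls at x = -50 and x = +50 mm) and 120 mm long (y from -60 to +60 mm). On its -x side a stack of three ledgers, 62 mm high, reaching to x = -220 mm; on its +x side a cardboard tray of saucers and spoons, 60 mm high, reaching to x = +230 mm. Neither gives way. It stands turned up to 0.15 rad
- green_mat: the green mat, 150 mm (x) by 166 mm (y), printed thin and flat (nothing to catch on). Origin: its centre, on the table. It lies beyond one end of the gap, square to it, centred on the gap's line, 190 mm from the middle of the gap; on the +y or the -y side of the gap. The case starts round about the brown cork mat of the same size at the other end, off the gap's line by up to 35 mm and turned by up to 0.35 rad
- case_corner_a (a point): a lower corner of the case, at x = +45, y = +52.5 mm in the case's frame, on its underside
- case_corner_b (a point): a lower corner of the case, at x = +45, y = -52.5 mm in the case's frame, on its underside
- case_corner_c (a point): a lower corner of the case, at x = -45, y = +52.5 mm in the case's frame, on its underside
- case_corner_d (a point): a lower corner of the case, at x = -45, y = -52.5 mm in the case's frame, on its underside
- mug_white: bystander: white mug, 80 mm across, 90 mm high, with a handle, loose. Origin: centre of its underside
- mug_blue: bystander: blue mug, 76 mm across, 85 mm high, with a handle, loose. Origin: centre of its underside
- bowl: bystander: white bowl, 130 mm across, 55 mm high, loose. Origin: centre of its underside
- candlestick: bystander: brass candlestick, foot 84 mm across, 125 mm high, loose. Origin: centre of its underside
- jar: bystander: amber jar, 70 mm across, 100 mm high, loose. Origin: centre of its underside
- tin: bystander: red round tin, 80 mm across, 75 mm high, loose. Origin: centre of its underside
- vase: bystander: terracotta vase, 80 mm across, 85 mm high, loose. Origin: centre of its underside
Not all that is in view belongs to the job. Of the things like the case, leave any that is red; of the rest the larger one is meant.

How it is judged:
By the outcome, as a careful person would: the job done as asked, in the order asked, and still so for the second after the job is handed in, with the robot touching nothing.
It also fails if it takes over 72 s, if anything falls off the work surface, if the arm or the gripper's body presses on something with over 40 N, if the wrist force passes 120 N, or if a joint passes its speed limit or range.

### The arm

A 6-joint arm with a two-finger parallel gripper is mounted at the origin on the work surface. World frame = base frame: x ahead of the robot, y to its left, z up, the work surface at z = 0. Lengths are in mm, angles in rad, forces in N, time in s.
With the tool pointing down it reaches from about 275 to 1000 mm from the base axis. Payload 8.4 kg.
Tool frame: the origin (TCP) lies between the finger pads; the fingertips stand 22 mm ahead of it and the grasp point (between the pads) lies 3 mm ahead of it; z points along the fingers, y is the line along which they close (so a half turn about z gives the same grasp; the last joint's range is limited). The gripper opens to 85 mm and grips with 20 to 120 N. Pads are 22 mm wide; open, the fingers measure 114 mm over their backs; the gripper's body (76 mm by 85 mm) begins 54 mm behind the grasp point. The pads swing forward as they close: fully open they stand 13 mm farther back than shut.
Start: joints at [1.255, 0.353, 1.633, -0, 1.155, -0.002], TCP at [192.921, 594.483, 232.481] pointing down, gripper open.
Joint ranges: [-2.63, 2.63], [-0.92, 2.1], [0.06, 2.66], [-1.3, 4.44], [0, 2.69], [-3.02, 3.02]. Speed limits (rad/s): [2.22, 2.22, 2.79, 3.14, 3.14, 3.14].

### API

Orientations are given as a unit quaternion [x, y, z, w].
In Python, from bench import read_state, capture, job_done gives the robot as it stands.
- The arm moves only by the shell command python3 -m creep 'ROWS' [FORCE]. ROWS is JSON, a list of rows, each an object of numbers: "wx", "wy", "wz": the turn, a rotation vector about the world's x, y, z scaled (see below); "tx", "ty", "tz": the shift along the world's x, y, z scaled (see below); "gripper": the finger opening in mm, from 0 to 85.4. A call has 1 to 10 rows; each row shifts and turns the commanded pose from where the row before left it; what a row does not reach is not made up. The controller multiplies each number of a shift by 30 mm and each number of a turn by 0.08 rad. A row lasts 1/10 s, in which the tool goes at most 50 mm and 8.59 degrees, less where a joint would pass 70% of its speed; a pose out of reach is approached as far as the arm can. A call with a number of a shift or a turn outside -1 to 1 is refused whole. A call with a gripper value outside its range is refused whole. The fingers move at their own pace and stop on an object; FORCE is the grip in N (left out, the last holds). Time passes only in rows, so rows that do not move let the fingers close. It gives the time, the measured TCP pose, the force, the opening and the grip force at its end, in the units of the state.
- read_state(): the state, without advancing time (a new reading comes with each control period).
- capture(name): name is "scene" or "top"; returns a dict with "color" (480x640x3 uint8, red, green, blue), "range_z" (480x640 float32, mm along the optical axis (not along the pixel's ray), 0 where there is no reading), "fx", "fy", "cx", "cy" (pixels), "dist" ([k1, k2, p1, p2, k3] as OpenCV has them; the pictures are not rectified), "R" (3x3) and "t" (3): a world point X has camera coordinates R X + t. Camera axes: x right, y down, z forward; pixel columns grow to the right and rows downward; lengths in mm; the calibration is good to about 2 mm. A picture is of the moment at which its call begins.
- job_done(): hands the job in; it is judged then, once.
The state is a dict: "clock": time; "joint_pos": joint angles; "qd": joint speeds; "joint_torque": joint torques, N m; "eef_pos": TCP position; "orientation": TCP orientation; "ft_force": force on the tool from outside, world axes, zero at the start; "torque": the same for the moment, N m; "finger_gap": opening from 0.0 (shut) to 1.0 (fully open); "grasp_force": force on a finger pad.
Only numpy, scipy, OpenCV 4.12 (cv2) and the standard library are available. Lean on these libraries where they do the work, as an engineer would, in place of code of your own. Each camera call takes 0.05 s, during which the arm holds its last target. There are 200 camera calls.

## Working session

There is one attempt and no reset: what is moved stays moved. The work goes in short steps, Python scripts to look and compute and a shell command to move; the robot and the scene stay as the last step left them, time stands still between calls to the robot, and variables do not carry over. Pictures are saved under pics/ and viewed, at most 10 in all, crops included, and the job is handed in when it is done.

```bash
mkdir -p pics; ls; python3 - <<'E'
from bench import *
import cv2,numpy as np
for n in("scene","top"):
    c=capture(n); cv2.imwrite(f"pics/{n}0.png",c["color"][...,::-1])
    np.savez(f"{n}0.npz",**c)
    print(n,c["fx"],c["cx"],c["cy"],c["dist"],(-np.array(c["R"]).T@c["t"]).round(),np.array(c["R"]).round(2).tolist())
print(read_state())
E
```

```text
pics
scene 610.2930312795098 315.0862201505133 238.1608963610625 [-0.13667615  0.          0.          0.          0.        ] [1322. -432. 1497.] [[0.51, 0.86, -0.01], [0.73, -0.44, -0.52], [-0.45, 0.26, -0.85]]
top 555.4179256013704 314.7496697114662 236.1937710731864 [0.04019584 0.         0.         0.         0.        ] [ 388.  -19. 1535.] [[0.01, -1.0, -0.0], [-0.99, -0.01, -0.11], [0.11, 0.0, -0.99]]
{'clock': 0.1, 'joint_pos': array([ 1.25461762e+00,  3.53621322e-01,  1.63406509e+00, -2.18054133e-05,
        1.15518123e+00, -2.39037642e-03]), 'qd': array([-0.00047994, -0.00181039, -0.00143534, -0.00086252, -0.00174872,
       -0.00157004]), 'joint_torque': array([ 9.10287235e-04, -6.06351113e+01, -3.42817426e+01,  1.54766576e-04,
        3.94361385e-03,  5.06119221e-06]), 'eef_pos': array([192.78361631, 594.0773947 , 231.80796485]), 'orientation': array([ 1.56246893e-01,  9.87717825e-01, -6.31005866e-04, -9.12686429e-05]), 'ft_force': array([-0.19485964, -0.69137062,  1.00590812]), 'torque': array([ 0.01807427,  0.03488537, -0.05148911]), 'grasp_force': 0.0, 'finger_gap': 0.9999545934343633}
```

View pics/top0.png

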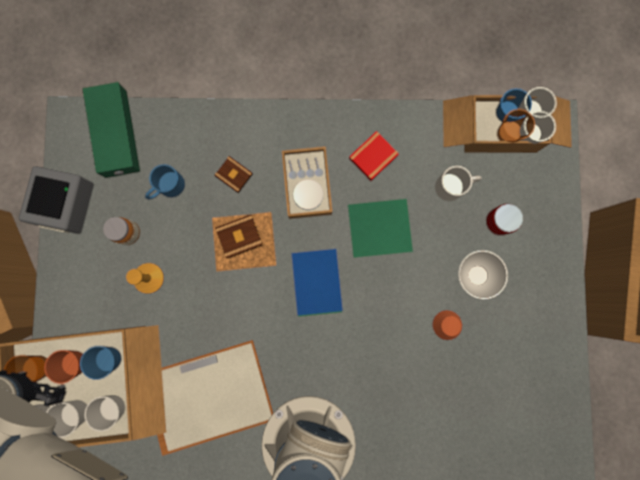

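View pics/scene0.png

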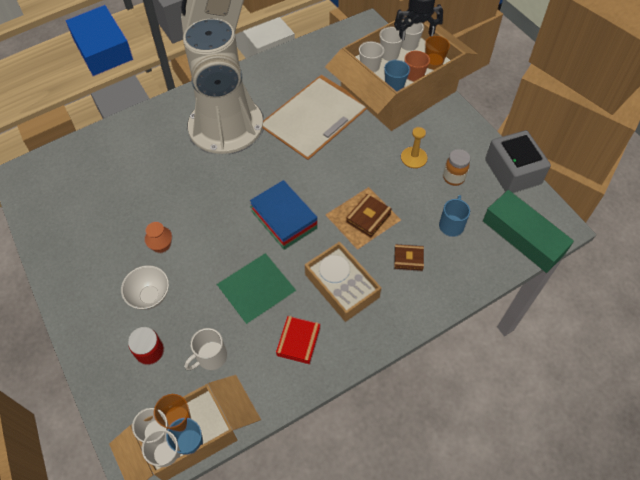

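Top view: three things look like the case. The wood one on the cork is at about (240,238), a small wood one at (233,174), and a red one at (373,155). Red is excluded, and the larger of the other two is the one on the cork. The gap lies between the tray (307,185) and the ledgers (318,282), with the green mat at (380,228).

```bash
cat > h.py <<'E'
from bench import *
import cv2,numpy as np
def ray(c,uv,z):
    K=np.array([[c["fx"],0,c["cx"]],[0,c["fy"],c["cy"]],[0,0,1]])
    p=cv2.undistortPoints(np.float64(uv).reshape(-1,1,2),K,np.array(c["dist"])).reshape(-1,2)
    R=np.array(c["R"]);o=-R.T@np.array(c["t"])
    d=np.c_[p,np.ones(len(p))]@R
    return (o+d*((z-o[2])/d[:,2])[:,None])[:,:2]
def xyz(c):
    "per-pixel world points from range"
    v,u=np.mgrid[0:480,0:640]; K=np.array([[c["fx"],0,c["cx"]],[0,c["fy"],c["cy"]],[0,0,1]])
    p=cv2.undistortPoints(np.float64(np.c_[u.ravel(),v.ravel()]).reshape(-1,1,2),K,np.array(c["dist"])).reshape(-1,2)
    Z=np.array(c["range_z"]).ravel().astype(float)
    X=(np.c_[p,np.ones(len(p))]*Z[:,None]-np.array(c["t"]))@np.array(c["R"])
    X[Z==0]=np.nan
    return X.reshape(480,640,3)
def rect(pts):
    (a,b),(w,h),t=cv2.minAreaRect(np.float32(pts)); return np.round([a,b,w,h,t],1)
E
python3 - <<'E'
from h import *
c=dict(np.load("top0.npz")); c={k:(v if v.ndim else float(v)) for k,v in c.items()}
X=xyz(c); hsv=cv2.cvtColor(c["color"],cv2.COLOR_RGB2HSV)
def box(u0,u1,v0,v1):
    m=np.zeros((480,640),bool);m[v0:v1,u0:u1]=1;return m
def rep(n,m,z):
    m=cv2.morphologyEx(m.astype(np.uint8),cv2.MORPH_OPEN,np.ones((2,2)))
    cs=cv2.findContours(m,cv2.RETR_EXTERNAL,cv2.CHAIN_APPROX_NONE)[0]; k=max(cs,key=cv2.contourArea)
    p=ray(c,k.reshape(-1,2),z); print(n,rect(p),"z",np.nanmedian(X[...,2][m>0]).round(1)); 
    print(cv2.boxPoints(cv2.minAreaRect(np.float32(p))).round().tolist())
H,S,V=cv2.split(hsv)
rep("green",box(330,430,185,270)&(H>60)&(H<90)&(S>100),0)
rep("ledgers",box(280,355,235,325)&(X[...,2]>50),62)
rep("tray",box(270,345,135,225)&(X[...,2]>15),60)
rep("caseZ",box(205,285,205,275)&(X[...,2]>20),32)
rep("small",box(205,260,145,195)&(X[...,2]>12),25)
rep("cork",box(205,285,205,275)&(S>80),0)
cv2.imwrite("pics/crop.png",cv2.resize(c["color"][140:330,200:430,::-1],None,fx=3,fy=3,interpolation=cv2.INTER_CUBIC))
E
```

```text
green [ 577.4 -196.   144.7  160.5    6.1] z 0.5
[[497.0, -124.0], [514.0, -284.0], [658.0, -268.0], [641.0, -109.0]]
ledgers [424.6 -20.6 164.7 119.9   6.2] z 61.4
[[336.0, 30.0], [349.0, -89.0], [513.0, -71.0], [500.0, 48.0]]
tray [691.8   8.3 185.9 119.8   6.2] z 41.3
[[593.0, 58.0], [606.0, -61.0], [791.0, -41.0], [778.0, 78.0]]
caseZ [546.7 192.7  91.  105.2  21.3] z 31.2
[[485.0, 225.0], [523.0, 127.0], [608.0, 160.0], [570.0, 258.0]]
small [719.6 211.9  83.6  69.9  53.5] z 24.2
[[667.0, 199.0], [723.0, 157.0], [773.0, 225.0], [716.0, 266.0]]
cork [536.7 181.8 152.2 167.8   6.3] z 3.8
[[452.0, 257.0], [470.0, 90.0], [622.0, 107.0], [603.0, 274.0]]
```

View pics/crop.png

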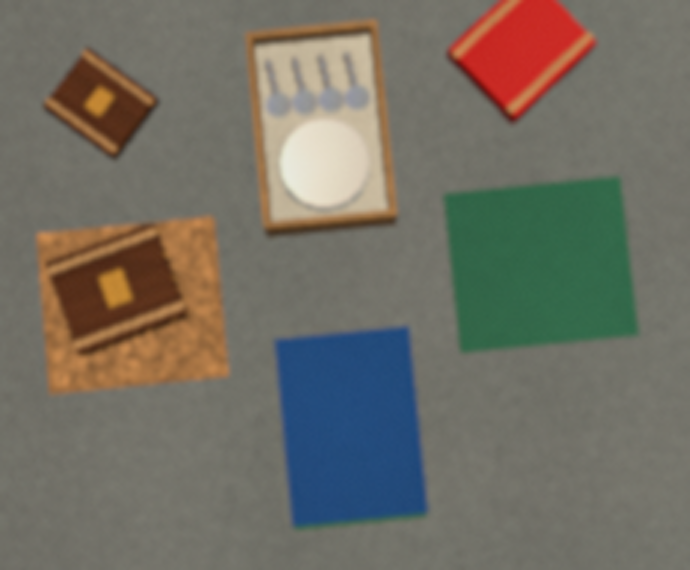

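The crop confirms the target: the dark wood case with brass bands on the cork at crop (115,288), 91×105 mm. The other wood one is only about 84×70 mm. The plan has two steps:
1. Square and centre the case by sweeping a two-finger bar against its tray-side face.
2. Push it from behind through the gap.

```bash
python3 -m creep '[{"tx":1,"ty":-0.9,"wz":0.526,"gripper":60},{"tx":1,"ty":-0.9,"wz":0.526},{"tx":1,"ty":-0.9,"wz":0.526},{"tx":1,"ty":-0.9,"wz":0.526},{"tx":1,"ty":-0.9,"wz":0.526},{"tx":1,"ty":-0.9,"wz":0.526},{"tx":1,"ty":-0.9,"wz":0.526},{"tx":1,"ty":-0.9,"wz":0.526},{"tx":1,"ty":-0.9,"wz":0.526},{"tx":1,"ty":-0.9,"wz":0.526}]'; python3 -m creep '[{"tx":0.95,"ty":-0.85},{"tx":0.95,"ty":-0.85},{"tx":0.95,"ty":-0.85},{"tx":0.95,"ty":-0.85},{"tx":0.9,"ty":-0.85},{"tx":0},{"tx":0},{"tx":0}]'; python3 -c "
from bench import *;print(read_state())"
```

```text
{'clock': 0.1, 'joint_pos': array([ 1.25461762e+00,  3.53621322e-01,  1.63406509e+00, -2.18054133e-05,
        1.15518123e+00, -2.39037642e-03]), 'qd': array([-0.00047994, -0.00181039, -0.00143534, -0.00086252, -0.00174872,
       -0.00157004]), 'joint_torque': array([ 9.10287235e-04, -6.06351113e+01, -3.42817426e+01,  1.54766576e-04,
        3.94361385e-03,  5.06119221e-06]), 'eef_pos': array([192.78361631, 594.0773947 , 231.80796485]), 'orientation': array([ 1.56246893e-01,  9.87717825e-01, -6.31005866e-04, -9.12686429e-05]), 'ft_force': array([-0.19485964, -0.69137062,  1.00590812]), 'torque': array([ 0.01807427,  0.03488537, -0.05148911]), 'grasp_force': 0.0, 'finger_gap': 0.9999545934343633}invalid input at $[0]: expected keys wx, wy, wz, tx, ty, tz, gripper
invalid input at $[0]: expected keys wx, wy, wz, tx, ty, tz, gripper
```

```bash
python3 -m creep '[{"wx":0,"wy":0,"wz":0.526,"tx":1,"ty":-0.9,"tz":0,"gripper":60},{"wx":0,"wy":0,"wz":0.526,"tx":1,"ty":-0.9,"tz":0,"gripper":60},{"wx":0,"wy":0,"wz":0.526,"tx":1,"ty":-0.9,"tz":0,"gripper":60},{"wx":0,"wy":0,"wz":0.526,"tx":1,"ty":-0.9,"tz":0,"gripper":60},{"wx":0,"wy":0,"wz":0.526,"tx":1,"ty":-0.9,"tz":0,"gripper":60},{"wx":0,"wy":0,"wz":0.526,"tx":1,"ty":-0.9,"tz":0,"gripper":60},{"wx":0,"wy":0,"wz":0.526,"tx":1,"ty":-0.9,"tz":0,"gripper":60},{"wx":0,"wy":0,"wz":0.526,"tx":1,"ty":-0.9,"tz":0,"gripper":60},{"wx":0,"wy":0,"wz":0.526,"tx":1,"ty":-0.9,"tz":0,"gripper":60},{"wx":0,"wy":0,"wz":0.526,"tx":1,"ty":-0.9,"tz":0,"gripper":60}]'; python3 -m creep '[{"wx":0,"wy":0,"wz":0,"tx":0.95,"ty":-0.85,"tz":0,"gripper":60},{"wx":0,"wy":0,"wz":0,"tx":0.95,"ty":-0.85,"tz":0,"gripper":60},{"wx":0,"wy":0,"wz":0,"tx":0.95,"ty":-0.85,"tz":0,"gripper":60},{"wx":0,"wy":0,"wz":0,"tx":0.95,"ty":-0.85,"tz":0,"gripper":60},{"wx":0,"wy":0,"wz":0,"tx":0.9,"ty":-0.85,"tz":0,"gripper":60},{"wx":0,"wy":0,"wz":0,"tx":0,"ty":0,"tz":0,"gripper":60},{"wx":0,"wy":0,"wz":0,"tx":0,"ty":0,"tz":0,"gripper":60},{"wx":0,"wy":0,"wz":0,"tx":0,"ty":0,"tz":0,"gripper":60}]'
```

```text
clock: 1.1
eef_pos: [493.8, 323.1, 232.2]
orientation: [-0.054, 0.999, -0.0, -0.0]
ft_force: [-0.4, 0.6, -0.8]
finger_gap: 0.704
grasp_force: 0.0
clock: 1.9
eef_pos: [633.1, 197.5, 232.1]
orientation: [-0.054, 0.999, 0.0, -0.001]
ft_force: [0.6, 0.4, -0.4]
finger_gap: 0.708
grasp_force: 0.0
```

```bash
python3 -m creep '[{"wx":0,"wy":0,"wz":0,"tx":0,"ty":0,"tz":-1,"gripper":60},{"wx":0,"wy":0,"wz":0,"tx":0,"ty":0,"tz":-1,"gripper":60},{"wx":0,"wy":0,"wz":0,"tx":0,"ty":0,"tz":-1,"gripper":60},{"wx":0,"wy":0,"wz":0,"tx":0,"ty":0,"tz":-1,"gripper":60},{"wx":0,"wy":0,"wz":0,"tx":0,"ty":0,"tz":-1,"gripper":60},{"wx":0,"wy":0,"wz":0,"tx":0,"ty":0,"tz":-1,"gripper":60},{"wx":0,"wy":0,"wz":0,"tx":0,"ty":0,"tz":-0.4,"gripper":60},{"wx":0,"wy":0,"wz":0,"tx":0,"ty":0,"tz":-0.3,"gripper":60},{"wx":0,"wy":0,"wz":0,"tx":0,"ty":0,"tz":0,"gripper":60},{"wx":0,"wy":0,"wz":0,"tx":0,"ty":0,"tz":0,"gripper":60}]'
python3 - <<'E'
from h import *
c=capture("scene");cv2.imwrite("pics/s1.png",cv2.resize(c["color"][150:330,260:500,::-1],None,fx=3,fy=3))
E
```

```text
clock: 2.9
eef_pos: [634.6, 197.5, 32.7]
orientation: [-0.054, 0.999, 0.0, 0.001]
ft_force: [0.1, -0.7, 1.1]
finger_gap: 0.707
grasp_force: 0.0
```

View pics/s1.png

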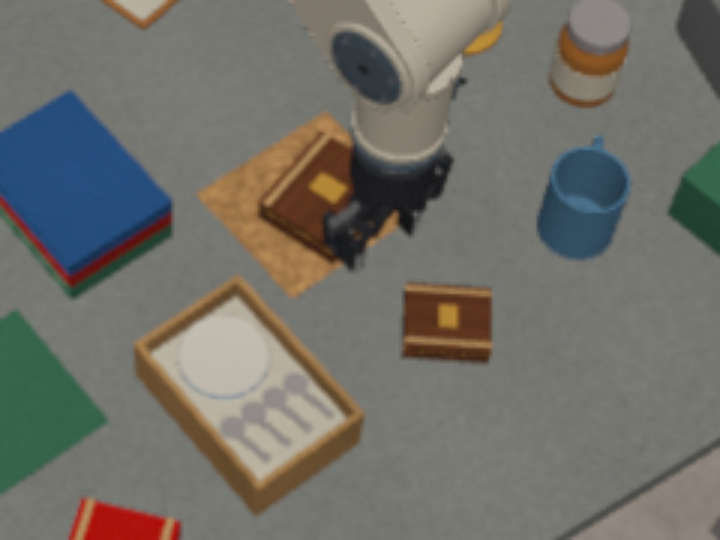

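Fingers are down beside the tray-side face of the case, at about crop (350,245), and clear of the small box. Next is the sweep.

```bash
python3 -m creep '[{"wx":0,"wy":0,"wz":0,"tx":-0.15,"ty":-0.016,"tz":0,"gripper":60},{"wx":0,"wy":0,"wz":0,"tx":-0.15,"ty":-0.016,"tz":0,"gripper":60},{"wx":0,"wy":0,"wz":0,"tx":-0.15,"ty":-0.016,"tz":0,"gripper":60},{"wx":0,"wy":0,"wz":0,"tx":-0.15,"ty":-0.016,"tz":0,"gripper":60},{"wx":0,"wy":0,"wz":0,"tx":-0.15,"ty":-0.016,"tz":0,"gripper":60},{"wx":0,"wy":0,"wz":0,"tx":-0.15,"ty":-0.016,"tz":0,"gripper":60}]'
python3 -m creep '[{"wx":0,"wy":0,"wz":0,"tx":-0.1,"ty":-0.01,"tz":0,"gripper":60},{"wx":0,"wy":0,"wz":0,"tx":-0.1,"ty":-0.01,"tz":0,"gripper":60},{"wx":0,"wy":0,"wz":0,"tx":-0.1,"ty":-0.01,"tz":0,"gripper":60},{"wx":0,"wy":0,"wz":0,"tx":-0.1,"ty":-0.01,"tz":0,"gripper":60},{"wx":0,"wy":0,"wz":0,"tx":0,"ty":0,"tz":0,"gripper":60}]'
cat >> h.py <<'E'
C0=np.array([557.5,-7]);n=np.array([.9943,.107]);d=np.array([.107,-.9943])
def case(c,name=None):
    """case pose in gap frame from depth points of its top, z 22..40, near gap corridor"""
    X=xyz(c);P=X[...,:2]-C0;l=P@n;s=P@d
    m=((X[...,2]>22)&(X[...,2]<42)&(abs(l)<85)&(s>-300)&(s<300)).astype(np.uint8)
    hsv=cv2.cvtColor(c["color"],cv2.COLOR_RGB2HSV); m&=((hsv[...,1]>90)&((hsv[...,0]<25)|(hsv[...,0]>170))).astype(np.uint8)
    m=cv2.morphologyEx(m,cv2.MORPH_OPEN,np.ones((3,3)))
    cs=cv2.findContours(m,cv2.RETR_EXTERNAL,cv2.CHAIN_APPROX_NONE)[0];k=max(cs,key=cv2.contourArea)
    p=ray(c,k.reshape(-1,2),32)-C0; q=np.c_[p@n,p@d]
    r=cv2.minAreaRect(np.float32(q)); print("lat,s,w,h,ang",np.round([*r[0],*r[1],r[2]],1)); print(cv2.boxPoints(r).round(1).tolist())
    return k
E
python3 - <<'E'
from h import *
case(capture("top"));c=capture("scene");case(c)
E
```

```text
clock: 3.55
eef_pos: [606.4, 194.1, 31.5]
orientation: [-0.053, 0.999, -0.0, -0.0]
ft_force: [0.0, 0.3, 0.2]
finger_gap: 0.702
grasp_force: 0.0
clock: 4.05
eef_pos: [594.5, 192.8, 31.4]
orientation: [-0.053, 0.999, -0.0, -0.0]
ft_force: [1.4, 0.1, -0.2]
finger_gap: 0.702
grasp_force: 0.0Traceback (most recent call last):
  File "<stdin>", line 2, in <module>
  File "h.py", line 26, in case
    cs=cv2.findContours(m,cv2.RETR_EXTERNAL,cv2.CHAIN_APPROX_NONE)[0];k=max(cs,key=cv2.contourArea)
                                                                        ~~~^^^^^^^^^^^^^^^^^^^^^^^^
ValueError: max() iterable argument is empty
```

```bash
python3 -m creep '[{"wx":0,"wy":0,"wz":0,"tx":-0.07,"ty":-0.007,"tz":0,"gripper":60},{"wx":0,"wy":0,"wz":0,"tx":0,"ty":0,"tz":0,"gripper":60},{"wx":0,"wy":0,"wz":0,"tx":0.3,"ty":0.03,"tz":0,"gripper":60},{"wx":0,"wy":0,"wz":0,"tx":0.7,"ty":0.07,"tz":0,"gripper":60},{"wx":0,"wy":0,"wz":0,"tx":0,"ty":0,"tz":1,"gripper":60},{"wx":0,"wy":0,"wz":0,"tx":0,"ty":0,"tz":1,"gripper":60},{"wx":0,"wy":0,"wz":0,"tx":0,"ty":0,"tz":1,"gripper":60},{"wx":0,"wy":0,"wz":0,"tx":0,"ty":0,"tz":1,"gripper":60}]'
python3 -m creep '[{"wx":0,"wy":0,"wz":-0.98,"tx":-0.16,"ty":0.14,"tz":0,"gripper":50},{"wx":0,"wy":0,"wz":-0.98,"tx":-0.16,"ty":0.14,"tz":0,"gripper":50},{"wx":0,"wy":0,"wz":-0.98,"tx":-0.16,"ty":0.14,"tz":0,"gripper":50},{"wx":0,"wy":0,"wz":-0.98,"tx":-0.16,"ty":0.14,"tz":0,"gripper":50},{"wx":0,"wy":0,"wz":-0.98,"tx":-0.16,"ty":0.14,"tz":0,"gripper":50},{"wx":0,"wy":0,"wz":-0.98,"tx":-0.16,"ty":0.14,"tz":0,"gripper":50},{"wx":0,"wy":0,"wz":-0.98,"tx":-0.16,"ty":0.14,"tz":0,"gripper":50},{"wx":0,"wy":0,"wz":-0.98,"tx":-0.16,"ty":0.14,"tz":0,"gripper":50},{"wx":0,"wy":0,"wz":-0.98,"tx":-0.16,"ty":0.14,"tz":0,"gripper":50},{"wx":0,"wy":0,"wz":-0.98,"tx":-0.16,"ty":0.14,"tz":0,"gripper":50}]'
python3 -m creep '[{"wx":0,"wy":0,"wz":-0.98,"tx":-0.16,"ty":0.14,"tz":0,"gripper":50},{"wx":0,"wy":0,"wz":-0.98,"tx":-0.16,"ty":0.14,"tz":0,"gripper":50},{"wx":0,"wy":0,"wz":-0.98,"tx":-0.16,"ty":0.14,"tz":0,"gripper":50},{"wx":0,"wy":0,"wz":-0.98,"tx":-0.16,"ty":0.14,"tz":0,"gripper":50},{"wx":0,"wy":0,"wz":-0.98,"tx":-0.16,"ty":0.14,"tz":0,"gripper":50},{"wx":0,"wy":0,"wz":-0.98,"tx":-0.16,"ty":0.14,"tz":0,"gripper":50},{"wx":0,"wy":0,"wz":-0.98,"tx":-0.16,"ty":0.14,"tz":0,"gripper":50},{"wx":0,"wy":0,"wz":-0.98,"tx":-0.16,"ty":0.14,"tz":0,"gripper":50},{"wx":0,"wy":0,"wz":-0.98,"tx":-0.16,"ty":0.14,"tz":0,"gripper":50},{"wx":0,"wy":0,"wz":-0.98,"tx":-0.16,"ty":0.14,"tz":0,"gripper":50}]'
python3 - <<'E'
from h import *
for N in("top","scene"):
    c=capture(N);cv2.imwrite(f"pics/{N}2.png",c["color"][...,::-1])
    try: case(c)
    except Exception as e: print(N,e)
E
```

```text
clock: 4.9
eef_pos: [623.5, 195.7, 152.8]
orientation: [-0.053, 0.999, 0.0, 0.0]
ft_force: [0.2, -0.6, -0.4]
finger_gap: 0.701
grasp_force: 0.0
clock: 5.9
eef_pos: [575.4, 238.0, 151.7]
orientation: [0.334, 0.943, 0.0, 0.0]
ft_force: [0.4, 0.4, -0.0]
finger_gap: 0.583
grasp_force: 0.0
clock: 6.9
eef_pos: [527.4, 280.1, 151.7]
orientation: [0.668, 0.744, 0.0, 0.0]
ft_force: [0.4, 0.8, -0.1]
finger_gap: 0.586
grasp_force: 0.0
lat,s,w,h,ang [  13.7 -202.2  105.4   91.    74.8]
[[-44.0, -241.10000610351562], [43.79999923706055, -265.0], [71.4000015258789, -163.1999969482422], [-16.399999618530273, -139.39999389648438]]
lat,s,w,h,ang [  19.7 -198.   109.1   91.    74.5]
[[-38.70000076293945, -238.3000030517578], [49.0, -262.70001220703125], [78.0999984741211, -157.60000610351562], [-9.600000381469727, -133.3000030517578]]
```

View pics/top2.png

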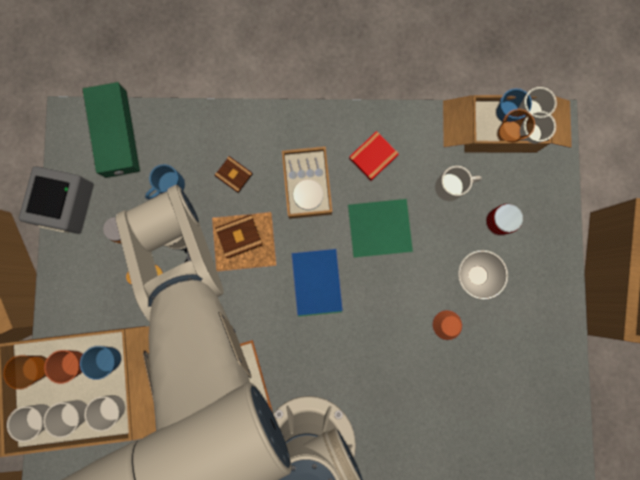

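```bash
python3 - <<'E'
from h import *
for N in("top","scene"):
    c=dict(np.load(N+"0.npz")); c={k:(v if v.ndim else float(v)) for k,v in c.items()};case(c)
c=capture("scene");X=xyz(c)
a=X[(X[...,2]>100)&(X[...,2]<240)&(abs(X[...,0]-527)<70)&(abs(X[...,1]-280)<70)]
for lo in range(100,240,20):
    q=a[(a[:,2]>=lo)&(a[:,2]<lo+20)]
    if len(q): print(lo,len(q),q.min(0).round(),q.max(0).round())
E
```

```text
lat,s,w,h,ang [  13.7 -202.2  105.3   90.9   74.8]
[[-43.900001525878906, -241.1999969482422], [43.79999923706055, -265.0], [71.4000015258789, -163.3000030517578], [-16.399999618530273, -139.5]]
lat,s,w,h,ang [  19.9 -197.6  110.1   91.3   74.4]
[[-38.900001525878906, -238.3000030517578], [49.0, -262.8999938964844], [78.69999694824219, -156.89999389648438], [-9.199999809265137, -132.3000030517578]]
140 13 [494. 267. 148.] [562. 291. 160.]
160 73 [489. 264. 160.] [567. 289. 180.]
180 58 [472. 262. 180.] [580. 291. 200.]
200 145 [469. 259. 200.] [588. 301. 220.]
220 153 [460. 256. 220.] [593. 298. 240.]
```

```bash
python3 - <<'E'
from h import *
c=capture("scene");K=np.array([[c["fx"],0,c["cx"]],[0,c["fy"],c["cy"]],[0,0,1]])
R=np.array(c["R"]);t=np.array(c["t"],float)
pr=lambda P:cv2.projectPoints(np.float64(P).reshape(-1,1,3),cv2.Rodrigues(R)[0],t,K,np.array(c["dist"]))[0].reshape(-1,2).round(1).tolist()
print("s1 crop tip px at z=5,20,35:",[[round((u-260)*3),round((v-150)*3)] for u,v in pr([[638.5,160.6,z] for z in(5,20,35)])])
# now: fingers at TCP + or -(25+5) along n
e=read_state()["eef_pos"];print(e)
for k in(-32,32): print(k,pr([[e[0]+k*.994,e[1]+k*.107,z] for z in(125,135,145,155)]))
u,v=np.array(pr([e]))[0].astype(int);cv2.imwrite("pics/f.png",cv2.resize(c["color"][v-50:v+50,u-60:u+60,::-1],None,fx=6,fy=6));print(u,v)
E
```

```text
s1 crop tip px at z=5,20,35: [[345, 283], [346, 274], [348, 266]]
[527.37380713 279.81302242 151.61775176]
-32 [[383.9, 167.6], [384.2, 165.4], [384.5, 163.2], [384.8, 160.9]]
32 [[398.8, 182.0], [399.1, 179.8], [399.5, 177.6], [399.9, 175.4]]
392 168
```

View pics/f.png

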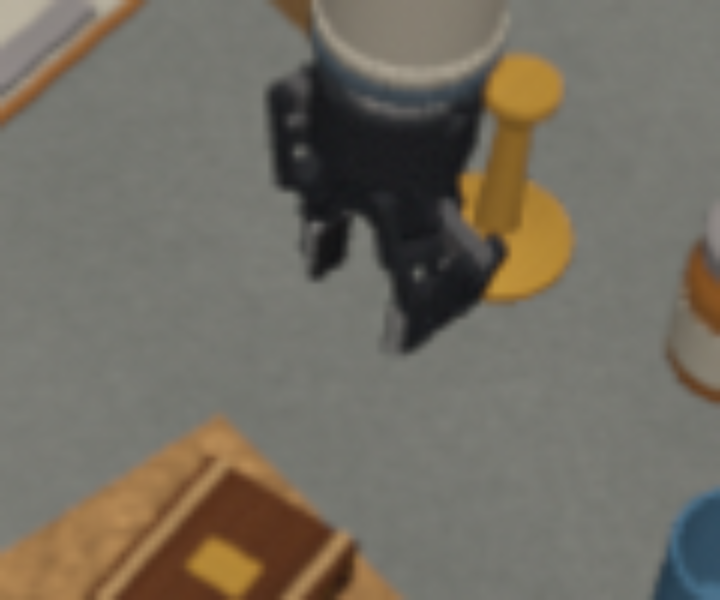

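The fingertips at this opening (crop (395,350) and (315,278)) sit only about 5–10 mm below the TCP. The bar therefore passed over the case, and the case is unmoved at the same fitted corners. I'll redo the sweep lower.

```bash
python3 -m creep '[{"wx":0,"wy":0,"wz":0.98,"tx":0.175,"ty":-0.124,"tz":0,"gripper":50},{"wx":0,"wy":0,"wz":0.98,"tx":0.175,"ty":-0.124,"tz":0,"gripper":50},{"wx":0,"wy":0,"wz":0.98,"tx":0.175,"ty":-0.124,"tz":0,"gripper":50},{"wx":0,"wy":0,"wz":0.98,"tx":0.175,"ty":-0.124,"tz":0,"gripper":50},{"wx":0,"wy":0,"wz":0.98,"tx":0.175,"ty":-0.124,"tz":0,"gripper":50},{"wx":0,"wy":0,"wz":0.98,"tx":0.175,"ty":-0.124,"tz":0,"gripper":50},{"wx":0,"wy":0,"wz":0.98,"tx":0.175,"ty":-0.124,"tz":0,"gripper":50},{"wx":0,"wy":0,"wz":0.98,"tx":0.175,"ty":-0.124,"tz":0,"gripper":50},{"wx":0,"wy":0,"wz":0.98,"tx":0.175,"ty":-0.124,"tz":0,"gripper":50},{"wx":0,"wy":0,"wz":0.98,"tx":0.175,"ty":-0.124,"tz":0,"gripper":50}]'
python3 -m creep '[{"wx":0,"wy":0,"wz":0.98,"tx":0.175,"ty":-0.124,"tz":0,"gripper":50},{"wx":0,"wy":0,"wz":0.98,"tx":0.175,"ty":-0.124,"tz":0,"gripper":50},{"wx":0,"wy":0,"wz":0.98,"tx":0.175,"ty":-0.124,"tz":0,"gripper":50},{"wx":0,"wy":0,"wz":0.98,"tx":0.175,"ty":-0.124,"tz":0,"gripper":50},{"wx":0,"wy":0,"wz":0.98,"tx":0.175,"ty":-0.124,"tz":0,"gripper":50},{"wx":0,"wy":0,"wz":0.98,"tx":0.175,"ty":-0.124,"tz":0,"gripper":50},{"wx":0,"wy":0,"wz":0.98,"tx":0.175,"ty":-0.124,"tz":0,"gripper":50},{"wx":0,"wy":0,"wz":0.98,"tx":0.175,"ty":-0.124,"tz":0,"gripper":50},{"wx":0,"wy":0,"wz":0.98,"tx":0.175,"ty":-0.124,"tz":0,"gripper":50},{"wx":0,"wy":0,"wz":0.98,"tx":0.175,"ty":-0.124,"tz":0,"gripper":50}]'
python3 -m creep '[{"wx":0,"wy":0,"wz":0,"tx":0,"ty":0,"tz":-1,"gripper":50},{"wx":0,"wy":0,"wz":0,"tx":0,"ty":0,"tz":-1,"gripper":50},{"wx":0,"wy":0,"wz":0,"tx":0,"ty":0,"tz":-1,"gripper":50},{"wx":0,"wy":0,"wz":0,"tx":0,"ty":0,"tz":-1,"gripper":50},{"wx":0,"wy":0,"wz":0,"tx":0,"ty":0,"tz":0,"gripper":50},{"wx":0,"wy":0,"wz":0,"tx":0,"ty":0,"tz":-0.2,"gripper":50},{"wx":0,"wy":0,"wz":0,"tx":0,"ty":0,"tz":-0.1,"gripper":50},{"wx":0,"wy":0,"wz":0,"tx":0,"ty":0,"tz":-0.1,"gripper":50},{"wx":0,"wy":0,"wz":0,"tx":0,"ty":0,"tz":0,"gripper":50}]'
```

```text
clock: 8.1
eef_pos: [580.1, 242.1, 151.5]
orientation: [0.33, 0.944, 0.0, 0.0]
ft_force: [0.4, -0.1, -0.2]
finger_gap: 0.589
grasp_force: 0.0
clock: 9.1
eef_pos: [632.6, 204.8, 151.5]
orientation: [-0.056, 0.998, -0.0, 0.0]
ft_force: [-0.0, 0.3, 0.1]
finger_gap: 0.587
grasp_force: 0.0
clock: 10.0
eef_pos: [632.3, 205.4, 20.2]
orientation: [-0.054, 0.999, 0.0, 0.001]
ft_force: [0.3, 0.6, -0.3]
finger_gap: 0.591
grasp_force: 0.0
```

```bash
python3 -m creep '[{"wx":0,"wy":0,"wz":0,"tx":-0.15,"ty":-0.016,"tz":-0.02,"gripper":50},{"wx":0,"wy":0,"wz":0,"tx":-0.15,"ty":-0.016,"tz":-0.02,"gripper":50},{"wx":0,"wy":0,"wz":0,"tx":-0.15,"ty":-0.016,"tz":-0.02,"gripper":50},{"wx":0,"wy":0,"wz":0,"tx":-0.1,"ty":-0.01,"tz":0,"gripper":50},{"wx":0,"wy":0,"wz":0,"tx":-0.1,"ty":-0.01,"tz":0,"gripper":50},{"wx":0,"wy":0,"wz":0,"tx":-0.1,"ty":-0.01,"tz":0,"gripper":50},{"wx":0,"wy":0,"wz":0,"tx":-0.1,"ty":-0.01,"tz":0,"gripper":50}]'
python3 -m creep '[{"wx":0,"wy":0,"wz":0,"tx":-0.1,"ty":-0.01,"tz":0,"gripper":50},{"wx":0,"wy":0,"wz":0,"tx":-0.1,"ty":-0.01,"tz":0,"gripper":50},{"wx":0,"wy":0,"wz":0,"tx":-0.1,"ty":-0.01,"tz":0,"gripper":50},{"wx":0,"wy":0,"wz":0,"tx":-0.1,"ty":-0.01,"tz":0,"gripper":50},{"wx":0,"wy":0,"wz":0,"tx":0,"ty":0,"tz":0,"gripper":50}]'
python3 - <<'E'
from h import *
c=capture("scene");cv2.imwrite("pics/s3.png",cv2.resize(c["color"][150:330,260:500,::-1],None,fx=3,fy=3))
E
```

```text
clock: 10.7
eef_pos: [606.5, 202.7, 17.9]
orientation: [-0.054, 0.999, 0.0, 0.0]
ft_force: [2.7, -0.9, -0.3]
finger_gap: 0.59
grasp_force: 1.2
clock: 11.2
eef_pos: [593.9, 201.4, 17.7]
orientation: [-0.053, 0.999, 0.0, -0.0]
ft_force: [1.1, -0.7, 0.4]
finger_gap: 0.584
grasp_force: 0.6
```

View pics/s3.png

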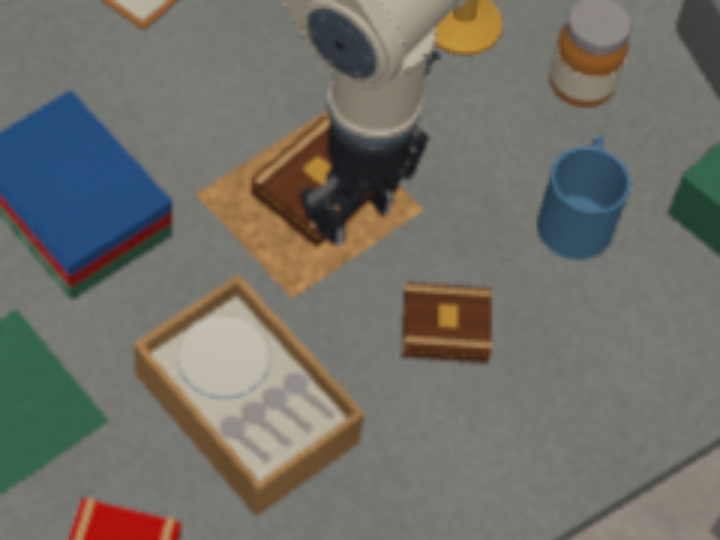

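The case has turned with the bar at crop (310,190). I'll do the last 2.5 mm, then go round behind it.

```bash
python3 -m creep '[{"wx":0,"wy":0,"wz":0,"tx":-0.085,"ty":-0.009,"tz":0,"gripper":50},{"wx":0,"wy":0,"wz":0,"tx":0,"ty":0,"tz":0,"gripper":50},{"wx":0,"wy":0,"wz":0,"tx":0.3,"ty":0.03,"tz":0,"gripper":50},{"wx":0,"wy":0,"wz":0,"tx":0.7,"ty":0.07,"tz":0,"gripper":50},{"wx":0,"wy":0,"wz":0,"tx":0,"ty":0,"tz":1,"gripper":50},{"wx":0,"wy":0,"wz":0,"tx":0,"ty":0,"tz":1,"gripper":50},{"wx":0,"wy":0,"wz":0,"tx":0,"ty":0,"tz":1,"gripper":50},{"wx":0,"wy":0,"wz":0,"tx":0,"ty":0,"tz":1,"gripper":50}]'
python3 -m creep '[{"wx":0,"wy":0,"wz":-0.98,"tx":-0.16,"ty":0.134,"tz":0,"gripper":50},{"wx":0,"wy":0,"wz":-0.98,"tx":-0.16,"ty":0.134,"tz":0,"gripper":50},{"wx":0,"wy":0,"wz":-0.98,"tx":-0.16,"ty":0.134,"tz":0,"gripper":50},{"wx":0,"wy":0,"wz":-0.98,"tx":-0.16,"ty":0.134,"tz":0,"gripper":50},{"wx":0,"wy":0,"wz":-0.98,"tx":-0.16,"ty":0.134,"tz":0,"gripper":50},{"wx":0,"wy":0,"wz":-0.98,"tx":-0.16,"ty":0.134,"tz":0,"gripper":50},{"wx":0,"wy":0,"wz":-0.98,"tx":-0.16,"ty":0.134,"tz":0,"gripper":50},{"wx":0,"wy":0,"wz":-0.98,"tx":-0.16,"ty":0.134,"tz":0,"gripper":50},{"wx":0,"wy":0,"wz":-0.98,"tx":-0.16,"ty":0.134,"tz":0,"gripper":50},{"wx":0,"wy":0,"wz":-0.98,"tx":-0.16,"ty":0.134,"tz":0,"gripper":50}]'
python3 -m creep '[{"wx":0,"wy":0,"wz":-0.98,"tx":-0.16,"ty":0.134,"tz":0,"gripper":50},{"wx":0,"wy":0,"wz":-0.98,"tx":-0.16,"ty":0.134,"tz":0,"gripper":50},{"wx":0,"wy":0,"wz":-0.98,"tx":-0.16,"ty":0.134,"tz":0,"gripper":50},{"wx":0,"wy":0,"wz":-0.98,"tx":-0.16,"ty":0.134,"tz":0,"gripper":50},{"wx":0,"wy":0,"wz":-0.98,"tx":-0.16,"ty":0.134,"tz":0,"gripper":50},{"wx":0,"wy":0,"wz":-0.98,"tx":-0.16,"ty":0.134,"tz":0,"gripper":50},{"wx":0,"wy":0,"wz":-0.98,"tx":-0.16,"ty":0.134,"tz":0,"gripper":50},{"wx":0,"wy":0,"wz":-0.98,"tx":-0.16,"ty":0.134,"tz":0,"gripper":50},{"wx":0,"wy":0,"wz":-0.98,"tx":-0.16,"ty":0.134,"tz":0,"gripper":50},{"wx":0,"wy":0,"wz":-0.98,"tx":-0.16,"ty":0.134,"tz":0,"gripper":50}]'
python3 - <<'E'
from h import *
c=capture("top");case(c)
X=xyz(c);P=X[...,:2]-C0;l=P@n;s=P@d;z=X[...,2]
hsv=cv2.cvtColor(c["color"],cv2.COLOR_RGB2HSV)
# gap walls from top surfaces: edge lateral of high points, |s|<45
m=(abs(s)<45)&(z>54)&(z<66)
a=l[m]; print("ledger max",np.percentile(a[a<0],[99,99.9]),"tray min",np.percentile(a[a>0],[.1,1,3]))
b=(abs(s)<45)&(abs(l)<60)&(z<6);print("floor seen",np.percentile(l[b],[.5,99.5]))
E
```

```text
clock: 12.05
eef_pos: [621.5, 204.2, 138.4]
orientation: [-0.053, 0.999, -0.0, -0.001]
ft_force: [0.3, 0.1, 0.6]
finger_gap: 0.583
grasp_force: 0.0
clock: 13.05
eef_pos: [573.4, 244.6, 137.3]
orientation: [0.334, 0.943, -0.0, -0.001]
ft_force: [-0.1, -0.1, 1.1]
finger_gap: 0.586
grasp_force: 0.0
clock: 14.05
eef_pos: [525.4, 284.8, 137.4]
orientation: [0.669, 0.744, -0.001, -0.0]
ft_force: [-0.3, -0.7, -0.0]
finger_gap: 0.586
grasp_force: 0.0
lat,s,w,h,ang [  -5.6 -209.5  105.4   90.8   83.9]
[[-56.400001525878906, -257.1000061035156], [33.900001525878906, -266.70001220703125], [45.099998474121094, -162.0], [-45.099998474121094, -152.3000030517578]]
ledger max [-49.99244891 -48.37950268] tray min [51.09796008 51.46792331 52.16197681]
floor seen [-42.5052956  52.0725462]
```

```bash
python3 -m creep '[{"wx":0,"wy":0,"wz":0.67,"tx":-0.22,"ty":-0.04,"tz":0,"gripper":50},{"wx":0,"wy":0,"wz":0.66,"tx":-0.23,"ty":-0.04,"tz":0,"gripper":50},{"wx":0,"wy":0,"wz":0,"tx":0,"ty":0,"tz":-1,"gripper":50},{"wx":0,"wy":0,"wz":0,"tx":0,"ty":0,"tz":-1,"gripper":50},{"wx":0,"wy":0,"wz":0,"tx":0,"ty":0,"tz":-1,"gripper":50},{"wx":0,"wy":0,"wz":0,"tx":0,"ty":0,"tz":-0.6,"gripper":50},{"wx":0,"wy":0,"wz":0,"tx":0,"ty":0,"tz":-0.2,"gripper":50},{"wx":0,"wy":0,"wz":0,"tx":0,"ty":0,"tz":-0.15,"gripper":50},{"wx":0,"wy":0,"wz":0,"tx":0,"ty":0,"tz":0,"gripper":50}]'
python3 -m creep '[{"wx":0,"wy":0,"wz":0,"tx":0.05,"ty":-0.23,"tz":0,"gripper":50},{"wx":0,"wy":0,"wz":0,"tx":0.05,"ty":-0.23,"tz":0,"gripper":50},{"wx":0,"wy":0,"wz":0,"tx":0.05,"ty":-0.23,"tz":0,"gripper":50},{"wx":0,"wy":0,"wz":0,"tx":0.05,"ty":-0.23,"tz":0,"gripper":50},{"wx":0,"wy":0,"wz":0,"tx":0.05,"ty":-0.23,"tz":0,"gripper":50},{"wx":0,"wy":0,"wz":0,"tx":0.05,"ty":-0.23,"tz":0,"gripper":50},{"wx":0,"wy":0,"wz":0,"tx":0.05,"ty":-0.23,"tz":0,"gripper":50},{"wx":0,"wy":0,"wz":0,"tx":0,"ty":0,"tz":0,"gripper":50}]'
python3 - <<'E'
from h import *
c=capture("top")
try: case(c)
except Exception as e: print(e)
cv2.imwrite("pics/t4.png",cv2.resize(c["color"][140:330,160:430,::-1],None,fx=2.9,fy=2.9))
E
```

```text
clock: 15.0
eef_pos: [512.6, 282.3, 19.3]
orientation: [0.627, 0.779, 0.0, -0.0]
ft_force: [0.3, 0.3, -0.4]
finger_gap: 0.581
grasp_force: 0.0
clock: 15.8
eef_pos: [523.2, 233.0, 19.5]
orientation: [0.627, 0.779, 0.0, 0.0]
ft_force: [-0.4, -0.5, -0.8]
finger_gap: 0.586
grasp_force: 0.0
lat,s,w,h,ang [  -1.3 -169.6   85.7   90.6   83.9]
[[-50.900001525878906, -207.39999389648438], [39.20000076293945, -217.0], [48.20000076293945, -131.8000030517578], [-41.79999923706055, -122.19999694824219]]
```

View pics/t4.png

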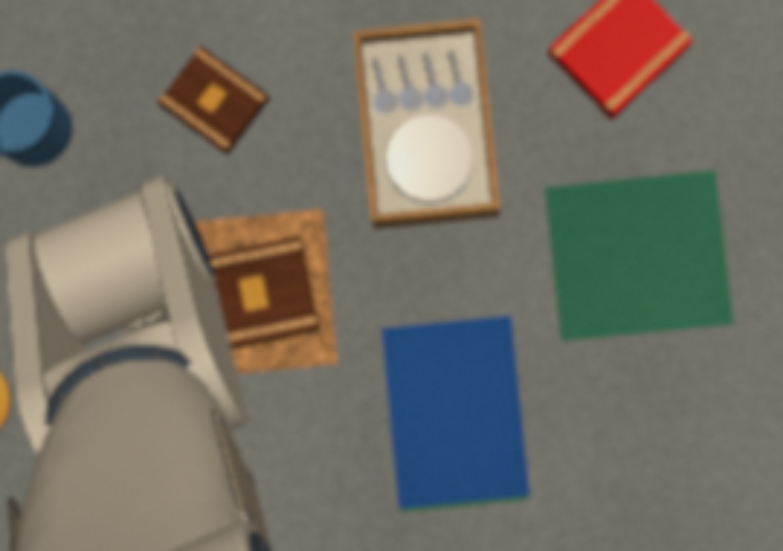

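The case follows the bar, with its front edge at about crop x 315 and the tool behind it. Its fitted centre is lat −2.4, s −179, 6° off. Now I'll curve it straight before the gap.

```bash
python3 -m creep '[{"wx":0,"wy":0,"wz":-0.133,"tx":0.05,"ty":-0.162,"tz":-0.005,"gripper":50},{"wx":0,"wy":0,"wz":-0.133,"tx":0.05,"ty":-0.162,"tz":-0.005,"gripper":50},{"wx":0,"wy":0,"wz":-0.133,"tx":0.05,"ty":-0.162,"tz":-0.005,"gripper":50},{"wx":0,"wy":0,"wz":-0.133,"tx":0.05,"ty":-0.162,"tz":-0.005,"gripper":50},{"wx":0,"wy":0,"wz":-0.133,"tx":0.05,"ty":-0.162,"tz":-0.005,"gripper":50},{"wx":0,"wy":0,"wz":-0.133,"tx":0.05,"ty":-0.162,"tz":-0.005,"gripper":50},{"wx":0,"wy":0,"wz":-0.133,"tx":0.05,"ty":-0.162,"tz":-0.005,"gripper":50},{"wx":0,"wy":0,"wz":-0.133,"tx":0.05,"ty":-0.162,"tz":-0.005,"gripper":50},{"wx":0,"wy":0,"wz":-0.133,"tx":0.05,"ty":-0.162,"tz":-0.005,"gripper":50},{"wx":0,"wy":0,"wz":-0.133,"tx":0.05,"ty":-0.162,"tz":-0.005,"gripper":50}]'
python3 - <<'E'
from h import *
for k in range(2): c=capture("top")
case(c);e=read_state()["eef_pos"][:2]-C0;print("tcp lat,s",e@n,e@d)
E
```

```text
clock: 16.85
eef_pos: [538.3, 185.6, 18.0]
orientation: [0.668, 0.745, 0.001, 0.0]
ft_force: [-0.2, 5.1, 4.2]
finger_gap: 0.588
grasp_force: 2.8
lat,s,w,h,ang [   1.  -116.    77.    90.2   89.9]
[[-44.20000076293945, -154.39999389648438], [46.0, -154.5], [46.099998474121094, -77.5], [-44.0, -77.4000015258789]]
tcp lat,s 1.3383578842169292 -192.89124795083987
```

Lat 1.0, angle 0, which is centred. Straight push next.

```bash
python3 -m creep '[{"wx":0,"wy":0,"wz":0,"tx":0.0285,"ty":-0.265,"tz":0,"gripper":50},{"wx":0,"wy":0,"wz":0,"tx":0.0285,"ty":-0.265,"tz":0,"gripper":50},{"wx":0,"wy":0,"wz":0,"tx":0.0285,"ty":-0.265,"tz":0,"gripper":50},{"wx":0,"wy":0,"wz":0,"tx":0.0285,"ty":-0.265,"tz":0,"gripper":50},{"wx":0,"wy":0,"wz":0,"tx":0.0285,"ty":-0.265,"tz":0,"gripper":50},{"wx":0,"wy":0,"wz":0,"tx":0.0285,"ty":-0.265,"tz":0,"gripper":50},{"wx":0,"wy":0,"wz":0,"tx":0.0285,"ty":-0.265,"tz":0,"gripper":50},{"wx":0,"wy":0,"wz":0,"tx":0.0285,"ty":-0.265,"tz":0,"gripper":50},{"wx":0,"wy":0,"wz":0,"tx":0.0285,"ty":-0.265,"tz":0,"gripper":50},{"wx":0,"wy":0,"wz":0,"tx":0,"ty":0,"tz":0,"gripper":50}]'
python3 - <<'E'
from h import *
c=capture("top")
case(c);e=read_state()["eef_pos"][:2]-C0;print("tcp lat,s",e@n,e@d)
E
```

```text
clock: 17.95
eef_pos: [545.1, 112.2, 17.4]
orientation: [0.667, 0.745, -0.001, -0.0]
ft_force: [0.8, 0.1, 0.7]
finger_gap: 0.587
grasp_force: 0.0
lat,s,w,h,ang [  1.7 -36.4  63.9  88.3  89.9]
[[-42.5, -68.30000305175781], [45.900001525878906, -68.4000015258789], [46.0, -4.5], [-42.400001525878906, -4.400000095367432]]
tcp lat,s 0.30327391893549205 -120.22961389028104
```

```bash
python3 -m creep '[{"wx":0,"wy":0,"wz":0,"tx":0.0285,"ty":-0.265,"tz":0,"gripper":50},{"wx":0,"wy":0,"wz":0,"tx":0.0285,"ty":-0.265,"tz":0,"gripper":50},{"wx":0,"wy":0,"wz":0,"tx":0.0285,"ty":-0.265,"tz":0,"gripper":50},{"wx":0,"wy":0,"wz":0,"tx":0.0285,"ty":-0.265,"tz":0,"gripper":50},{"wx":0,"wy":0,"wz":0,"tx":0.0285,"ty":-0.265,"tz":0,"gripper":50},{"wx":0,"wy":0,"wz":0,"tx":0.0285,"ty":-0.265,"tz":0,"gripper":50},{"wx":0,"wy":0,"wz":0,"tx":0.0285,"ty":-0.265,"tz":0,"gripper":50},{"wx":0,"wy":0,"wz":0,"tx":0.0285,"ty":-0.265,"tz":0,"gripper":50},{"wx":0,"wy":0,"wz":0,"tx":0.0285,"ty":-0.265,"tz":0,"gripper":50},{"wx":0,"wy":0,"wz":0,"tx":0.0285,"ty":-0.265,"tz":0,"gripper":50}]'
python3 - <<'E'
from h import *
c=capture("top")
case(c);e=read_state()["eef_pos"][:2]-C0;print("tcp lat,s",e@n,e@d)
E
```

```text
clock: 19.0
eef_pos: [554.1, 33.6, 17.7]
orientation: [0.667, 0.745, -0.0, -0.0]
ft_force: [0.2, 2.3, -0.9]
finger_gap: 0.582
grasp_force: 1.0
lat,s,w,h,ang [ 2.7 53.2 87.8 43.5  5.7]
[[-43.20000076293945, 70.5], [-38.79999923706055, 27.200000762939453], [48.5, 35.900001525878906], [44.20000076293945, 79.19999694824219]]
tcp lat,s 0.981589953115539 -39.72844735747512
```

```bash
python3 - <<'E'
from h import *
c=capture("top");k=case(c).reshape(-1,2)
p=ray(c,k,32)-C0;q=np.c_[p@n,p@d];f=q[(q[:,1]>60)&(abs(q[:,0])<38)];print("front slope rad",np.polyfit(f[:,0],f[:,1],1))
cv2.imwrite("pics/t5.png",cv2.resize(c["color"][140:330,220:430,::-1],None,fx=3,fy=3))
E
```

```text
lat,s,w,h,ang [ 1.6 52.4 89.4 44.9  0.1]
[[-43.099998474121094, 74.80000305175781], [-43.099998474121094, 29.899999618530273], [46.400001525878906, 30.0], [46.29999923706055, 74.9000015258789]]
front slope rad [-1.17314695e-02  7.34221085e+01]
```

View pics/t5.png

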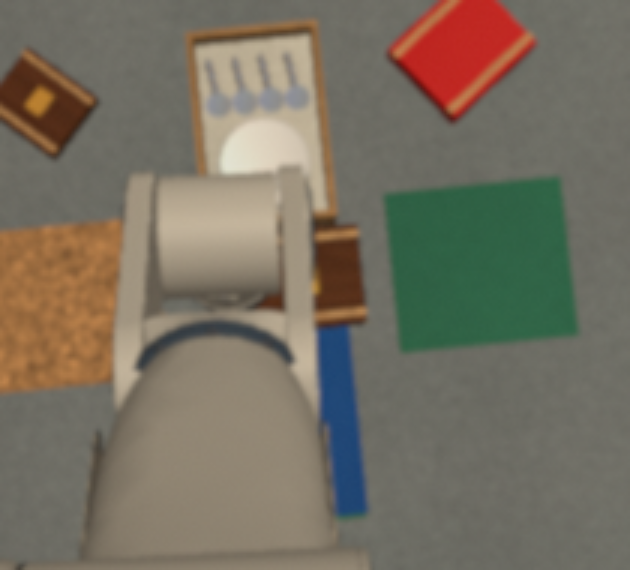

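The case is emerging straight, its front edge at crop x≈365 and parallel to the mat. Continuing, 166 mm to go.

```bash
python3 -m creep '[{"wx":0,"wy":0,"wz":0,"tx":0.0295,"ty":-0.275,"tz":0,"gripper":50},{"wx":0,"wy":0,"wz":0,"tx":0.0295,"ty":-0.275,"tz":0,"gripper":50},{"wx":0,"wy":0,"wz":0,"tx":0.0295,"ty":-0.275,"tz":0,"gripper":50},{"wx":0,"wy":0,"wz":0,"tx":0.0295,"ty":-0.275,"tz":0,"gripper":50},{"wx":0,"wy":0,"wz":0,"tx":0.0295,"ty":-0.275,"tz":0,"gripper":50},{"wx":0,"wy":0,"wz":0,"tx":0.0295,"ty":-0.275,"tz":0,"gripper":50},{"wx":0,"wy":0,"wz":0,"tx":0.0295,"ty":-0.275,"tz":0,"gripper":50},{"wx":0,"wy":0,"wz":0,"tx":0.0295,"ty":-0.275,"tz":0,"gripper":50},{"wx":0,"wy":0,"wz":0,"tx":0.0295,"ty":-0.275,"tz":0,"gripper":50},{"wx":0,"wy":0,"wz":0,"tx":0.0295,"ty":-0.275,"tz":0,"gripper":50}]'
python3 -m creep '[{"wx":0,"wy":0,"wz":0,"tx":0.0295,"ty":-0.275,"tz":0,"gripper":50},{"wx":0,"wy":0,"wz":0,"tx":0.0295,"ty":-0.275,"tz":0,"gripper":50},{"wx":0,"wy":0,"wz":0,"tx":0.0295,"ty":-0.275,"tz":0,"gripper":50},{"wx":0,"wy":0,"wz":0,"tx":0.0295,"ty":-0.275,"tz":0,"gripper":50},{"wx":0,"wy":0,"wz":0,"tx":0.0295,"ty":-0.275,"tz":0,"gripper":50},{"wx":0,"wy":0,"wz":0,"tx":0.0295,"ty":-0.275,"tz":0,"gripper":50},{"wx":0,"wy":0,"wz":0,"tx":0.0295,"ty":-0.275,"tz":0,"gripper":50},{"wx":0,"wy":0,"wz":0,"tx":0.0295,"ty":-0.275,"tz":0,"gripper":50},{"wx":0,"wy":0,"wz":0,"tx":0.0295,"ty":-0.275,"tz":0,"gripper":50},{"wx":0,"wy":0,"wz":0,"tx":0,"ty":0,"tz":0,"gripper":50}]'
python3 - <<'E'
from h import *
c=capture("top")
case(c);e=read_state()["eef_pos"][:2]-C0;print("tcp lat,s",e@n,e@d)
E
```

```text
clock: 20.1
eef_pos: [562.9, -48.9, 17.7]
orientation: [0.667, 0.745, 0.0, -0.0]
ft_force: [-0.5, 5.5, 2.4]
finger_gap: 0.584
grasp_force: 2.6
clock: 21.1
eef_pos: [570.9, -123.9, 17.6]
orientation: [0.667, 0.745, -0.0, 0.0]
ft_force: [1.4, 0.5, -0.8]
finger_gap: 0.585
grasp_force: 0.0
lat,s,w,h,ang [-24.4 168.8  13.   29.9  24.3]
[[-36.5, 179.8000030517578], [-24.200000762939453, 152.5], [-12.300000190734863, 157.8000030517578], [-24.600000381469727, 185.10000610351562]]
tcp lat,s 0.642940809779498 117.25446533670068
```

```bash
python3 -m creep '[{"wx":0,"wy":0,"wz":0,"tx":0.014,"ty":-0.13,"tz":0,"gripper":50},{"wx":0,"wy":0,"wz":0,"tx":0.014,"ty":-0.13,"tz":0,"gripper":50},{"wx":0,"wy":0,"wz":0,"tx":0,"ty":0,"tz":0,"gripper":50},{"wx":0,"wy":0,"wz":0,"tx":-0.05,"ty":0.45,"tz":0,"gripper":50},{"wx":0,"wy":0,"wz":0,"tx":-0.05,"ty":0.45,"tz":0,"gripper":50},{"wx":0,"wy":0,"wz":0,"tx":0,"ty":0,"tz":1,"gripper":50},{"wx":0,"wy":0,"wz":0,"tx":0,"ty":0,"tz":1,"gripper":50},{"wx":0,"wy":0,"wz":0,"tx":0,"ty":0,"tz":1,"gripper":50},{"wx":0,"wy":0,"wz":0,"tx":0,"ty":0,"tz":1,"gripper":50},{"wx":0,"wy":0,"wz":0,"tx":0,"ty":0,"tz":1,"gripper":50}]'
python3 -m creep '[{"wx":0,"wy":0,"wz":0,"tx":0,"ty":1,"tz":0,"gripper":50},{"wx":0,"wy":0,"wz":0,"tx":0,"ty":1,"tz":0,"gripper":50},{"wx":0,"wy":0,"wz":0,"tx":0,"ty":1,"tz":0,"gripper":50},{"wx":0,"wy":0,"wz":0,"tx":0,"ty":1,"tz":0,"gripper":50},{"wx":0,"wy":0,"wz":0,"tx":0,"ty":1,"tz":0,"gripper":50},{"wx":0,"wy":0,"wz":0,"tx":0,"ty":1,"tz":0,"gripper":50},{"wx":0,"wy":0,"wz":0,"tx":0,"ty":0,"tz":0,"gripper":50},{"wx":0,"wy":0,"wz":0,"tx":0,"ty":0,"tz":0,"gripper":50}]'
python3 - <<'E'
from h import *
c=capture("top")
case(c);cv2.imwrite("pics/t6.png",c["color"][...,::-1])
E
```

```text
clock: 22.15
eef_pos: [568.3, -102.0, 168.9]
orientation: [0.667, 0.745, -0.0, -0.0]
ft_force: [0.2, -0.4, 0.2]
finger_gap: 0.588
grasp_force: 0.0
clock: 22.95
eef_pos: [568.1, 77.9, 167.6]
orientation: [0.666, 0.746, -0.0, 0.0]
ft_force: [-0.6, -0.5, -0.8]
finger_gap: 0.585
grasp_force: 0.0
lat,s,w,h,ang [  1.2 186.4 104.5  90.   89.9]
[[-43.900001525878906, 134.1999969482422], [46.099998474121094, 134.1999969482422], [46.20000076293945, 238.60000610351562], [-43.79999923706055, 238.6999969482422]]
```

View pics/t6.png

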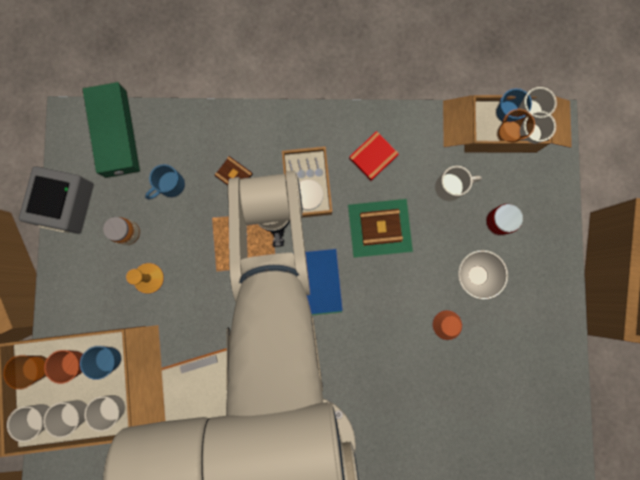

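The case at (382,228) lies wholly on the green mat with a margin of about 27 mm. The other objects are where they stood, and the arm is clear.

```bash
python3 -c "
from bench import *;print(job_done())"
```

```text
the job is handed in; nothing more can be done
None
```

The case was pushed through the gap and lies wholly on the green mat, about 27 mm inside its nearest edge; the other objects appear unmoved, and the job was handed in about 23 s into the 72 s limit.

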